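# Lock the T-foot clamp post into the ring inspection fixture

### The arm

A 6-joint arm with a two-finger parallel gripper is mounted at the origin on the work surface. World frame = base frame: x ahead of the robot, y to its left, z up, the work surface at z = 0. Lengths are in m, angles in rad, forces in N, time in s.
With the tool pointing down it reaches from about 0.3 to 0.875 m from the base axis. Payload 6.4 kg.
Tool frame: the origin (TCP) lies midway between the tips of the shut fingers; the grasp point (between the pads) lies 19 mm behind it (manip.pinch_z is the distance from the TCP to the grasp point, in m); x points along the fingers, z is the direction in which the jaws open and shut, and the axes are right-handed (so a half turn about x gives the same grasp; the last joint's range is limited). The gripper opens to 85 mm and grips with 20 to 120 N. Pads are 22 mm wide; open, the fingers measure 114 mm over their backs; the gripper's body (76 mm by 85 mm) begins 54 mm behind the grasp point. The pads swing forward as they close: fully open they stand 13 mm farther back than shut.
Start: joints at [-1.326, 0.181, 1.607, -0, 1.354, -0.206], TCP at [0.251, -0.518, 0.231] pointing down, gripper open.
Joint ranges: [-2.99, 2.99], [-0.89, 2.07], [0.3, 2.58], [-1.14, 4.28], [0, 2.63], [-3.12, 3.12]. Speed limits (rad/s): [2.57, 2.57, 3.01, 3.14, 3.14, 3.14].

### API

Orientations are given as a unit quaternion [w, x, y, z].
In Python, from plant import manip gives the robot as it stands.
- The arm moves only by the shell command python3 -m creep 'ROWS' [FORCE]. ROWS is JSON, one flat list of numbers, 7 for each row, row after row: the turn, a rotation vector about the world's x, y, z in degrees, then the shift along the world's x, y, z in cm, then the closure, from 0 (fully open) to 1 (shut). In form: [rx, ry, rz, dx, dy, dz, gripper, rx, ry, rz, dx, dy, dz, gripper, ...]. A call has exactly 8 rows; each row is the pose to reach, as a shift and turn from the pose commanded when the call began; what a row does not reach only later rows make up. A row lasts 1/8 s, in which the tool goes at most 62.5 mm and 10.7 degrees, less where a joint would pass 70% of its speed; a pose out of reach is approached as far as the arm can. A call with a gripper value outside its range is refused whole. The fingers move at their own pace and stop on an object; FORCE is the grip in N (left out, the last holds). Time passes only in rows, so rows that repeat a pose let the fingers close, or fill a call up. It gives the time, the measured TCP pose, the force and the opening at its end, in the units of the state.
- manip.sense(): the state, without advancing time (a new reading comes with each control period).
- manip.capture(name): name is "scene" or "top" or "wrist"; returns a dict with "img" (400x640x3 uint8, blue, green, red), "vertical_fov" (degrees; the focal length in pixels is half the picture's height over the tangent of half this angle, whatever the lens; pixels are square), "cx", "cy" (the principal point, pixels), "distortion" ([k1, k2, p1, p2, k3] as OpenCV has them; the pictures are not rectified), "origin" and "attitude" of the camera in the world. Camera axes: x right, y down, z forward; pixel columns grow to the right and rows downward; lengths in m; the calibration is good to about 2 mm. A picture is of the moment at which its call begins. There is no depth.
- manip.job_done(): hands the job in, once; it reports no verdict.
Trained networks look in the newest picture that a camera, given by its name, has taken for a name from the list of things; names that differ only in an ending like _2 or _b are one class to them, and where a whole thing is asked for, a point or a joint stands for the part that bears it (a point fixed in the world has none). Each returns a list of dicts, best first, with "p" (0 to 1); they miss things now and then, are a little off and sometimes report something else, mostly with a low value. They report only what shows in the picture. A call takes as long as a camera call. They do not tell look-alikes from the thing itself.
- manip.masks_of(camera, query): "pixels" (400x640 bool, what is visible of it) and "point" ([column, row] in pixels, amid what is visible of it).
- manip.pinpoint(camera, query): "point" ([column, row] in pixels: a listed point, or the origin of a listed thing).
The state is a dict: "t": time; "q": joint angles; "qvel": joint speeds; "joint_torque": joint torques, N m; "tool_pos": TCP position; "tcp_rot": TCP orientation; "wrist_force": force on the tool from outside, world axes, zero at the start; "moment": the same for the moment, N m; "finger_gap": opening from 0.0 (shut) to 1.0 (fully open).
Only numpy, scipy, OpenCV 4.12 (cv2) and the standard library are available. Lean on these libraries where they do the work, as an engineer would, in place of code of your own. Each camera call takes 0.05 s, during which the arm holds its last target.

### The job

Of the three black-handled fittings standing on the bench, pick up the one with the long narrow foot, lower it foot first into the T-slot of the ring inspection fixture, and twist it a quarter turn so that its foot locks crosswise under the slot's lips. Leave it standing upright on the floor of the slot, and leave the other two fittings standing where they are.

Things in the scene. Friction and masses are not known exactly. Their poses are not given: they have to be found in the camera images.
- tnut_mid (a point): Loose T-nut fitting, 0.16 kg, 76 mm tall, upright; point: its centre, 38 mm above the underside. Steel foot 60 (its x) by 20 (y) by 10 mm high; neck 16 mm in diameter; black bar grip 30 (x) by 16 mm thick (y), from 44 to 76 mm above the underside. Foot and grip lie along its x, z is up, any yaw. On the slot's floor its centre is 10 mm above point slot.
- slot (a point): Centre of the T-slot's opening, level with the top of the fixed grey fixture (160 x 260 mm, 34 mm high). Opening 110 mm (its x) by 34 mm (y), ends closed; z up. Below the 8 mm thick lips it is 80 mm wide and 20 mm high; floor 28 mm below this point. A foot under 10 mm off the floor turns freely. A fixed ring, 80 mm across, 30 mm above the top, lies 125 mm along +y.
- round_fitting_mid (a point): Bystander: loose fitting with the same neck and grip but a round foot 46 mm in diameter, 10 mm high; 76 mm tall; point: its centre, half-way up. Leave it alone.
- square_fitting_mid (a point): Bystander: loose fitting with the same neck and grip but a short square foot, 29 by 29 mm, 10 mm high; 76 mm tall; point: its centre, half-way up. Leave it alone. The three fittings stand in any order on the robot's right (-y), over 0.11 m apart.
Not all that is in view belongs to the job. What is shaped like the part that bears tnut_mid but blue is not meant.

How it is judged:
On the way:
1. the foot of the T-nut is down in the slot, below the lips, still lying along the slot (z of tnut_mid in the frame of slot below 0.02 m and horizontal distance between tnut_mid and slot below 0.045 m and angle between the x axis of tnut_mid and the x axis of slot, either way round below 0.45 rad), for 0.1 s.
At the end, for the whole second after the job is handed in: The T-nut rests in the slot (centre less than 15 mm above the opening's level and within 45 mm of its middle), its foot crosswise to the slot within 20 degrees, upright within 8.5 degrees, at rest (z of tnut_mid in the frame of slot below 0.015 m and horizontal distance between tnut_mid and slot below 0.045 m and angle between the x axis of tnut_mid and the y axis of slot, either way round below 0.35 rad and angle between tnut_mid's own z axis and vertical below 0.15 rad and linear speed of tnut below 0.02 m/s); the robot touches nothing.
It fails at once if the round-footed or the square-footed fitting is moved by more than 25 mm or tipped over (distance of any of round_fitting_mid, square_fitting_mid from where it was at the start of the episode above 0.025 m or angle between any of round_fitting_mid, square_fitting_mid's own z axis and vertical above 0.5 rad).
It also fails if it takes over 40 s, if anything falls off the work surface, if the arm or the gripper's body presses on something with over 40 N, if the wrist force passes 120 N, or if a joint passes its speed limit or range.

## Working session

There is one attempt and no reset: what is moved stays moved. The work goes in short steps, Python scripts to look and compute and a shell command to move; the robot and the scene stay as the last step left them, time stands still between calls to the robot, and variables do not carry over. Pictures are saved under pics/ and viewed, and the job is handed in when it is done.

```bash
ls; mkdir -p pics
cat > h.py <<'E'
import numpy as np,cv2
from plant import manip
from scipy.spatial.transform import Rotation as R
def cam(c):
    h=c["img"].shape[0]; f=h/2/np.tan(np.radians(c["vertical_fov"])/2)
    K=np.array([[f,0,c["cx"]],[0,f,c["cy"]],[0,0,1]]); 
    a=np.array(c["attitude"],float)
    Rm=R.from_quat(a[[1,2,3,0]]).as_matrix() if a.size==4 else a.reshape(3,3)
    return K,np.array(c["distortion"],float),Rm,np.array(c["origin"],float)
def unproj(c,pts,z):
    K,d,Rm,o=cam(c); p=cv2.undistortPoints(np.array(pts,float).reshape(-1,1,2),K,d).reshape(-1,2)
    r=np.c_[p,np.ones(len(p))]@Rm.T
    return o+r*((z-o[2])/r[:,2])[:,None]
def proj(c,P):
    K,d,Rm,o=cam(c); return cv2.projectPoints((np.atleast_2d(P)-o)@Rm,np.zeros(3),np.zeros(3),K,d)[0].reshape(-1,2)
E
python3 - <<'E'
from h import *
for n in ["scene","top","wrist"]:
    c=manip.capture(n); cv2.imwrite(f"pics/{n}0.png",c["img"]); print(n,c["origin"],c["attitude"],c["vertical_fov"])
    for q in ["tnut_mid","slot","round_fitting_mid","square_fitting_mid"]:
        print(q,[(np.round(x["point"],1).tolist(),round(x["p"],2)) for x in manip.pinpoint(n,q)])
s=manip.sense();print(s["t"],s["tool_pos"],s["tcp_rot"],s["finger_gap"],s["wrist_force"],manip.pinch_z)
E
```

```text
pics
scene [0.71377185 0.3187458  0.70465484] [-0.06786827  0.24446425  0.9242313  -0.28535527] 49.33654500500731
tnut_mid [([228.8, 119.9], 0.94), ([324.6, 123.5], 0.91)]
slot [([387.1, 313.0], 0.69)]
round_fitting_mid [([243.6, 182.6], 0.65)]
square_fitting_mid [([323.0, 176.3], 0.9)]
top [ 0.3817071  -0.06224719  0.73825302] [ 0.07757251 -0.69259309  0.71522481 -0.05244792] 55.765742358784124
tnut_mid [([451.5, 214.2], 0.92), ([424.9, 260.0], 0.76), ([474.1, 173.8], 0.6)]
slot [([209.2, 202.5], 0.75)]
round_fitting_mid [([389.4, 153.7], 0.85)]
square_fitting_mid [([357.2, 223.1], 0.81)]
wrist [ 0.32487827 -0.48211442  0.37398912] [ 0.13874881  0.83560438 -0.52423358 -0.08771117] 71.24839993079186
tnut_mid []
slot []
round_fitting_mid []
square_fitting_mid []
0.75 [ 0.25055388 -0.51756834  0.23130921] [ 0.59912369  0.37560039  0.59908479 -0.37559627] 1.0024162643218626 [-0.03464505  0.53844038 -0.30417433] 0.0187
```

View pics/top0.png

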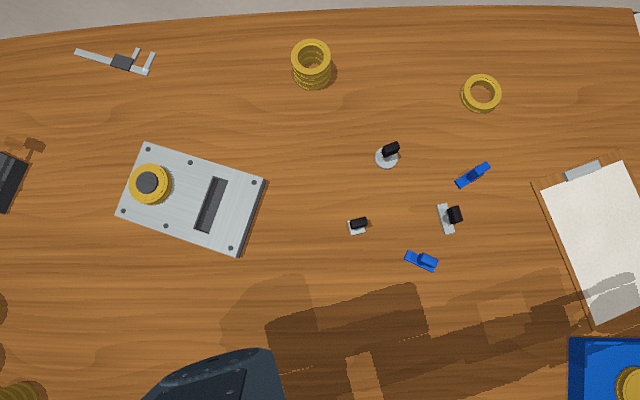

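View pics/scene0.png

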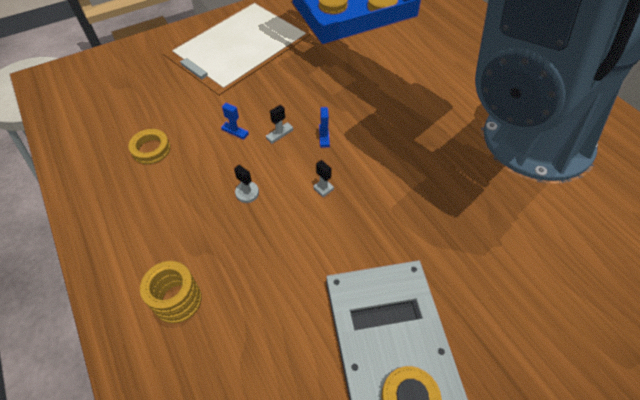

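View pics/wrist0.png

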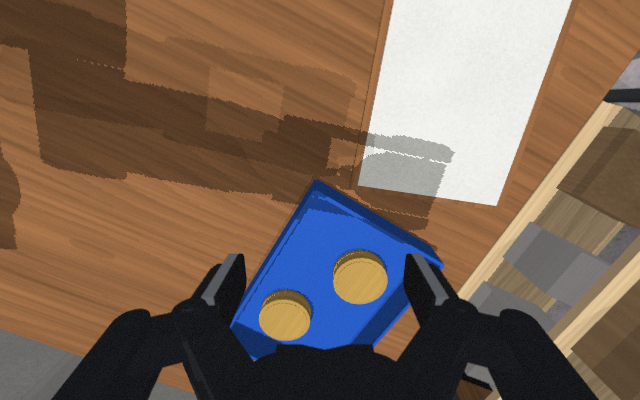

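Top view: the candidates are the grey-footed, black-handled fitting with the long foot at (450,216), two blue look-alikes at (423,261) and (473,175), the round-footed one at (388,155) and the square-footed one at (357,225). By the description I choose (450,216). Next is the close crop to check it.

Run:
```python
from h import *
a=cv2.imread("pics/top0.png");b=cv2.imread("pics/scene0.png")
x=cv2.resize(a[190:250,410:490],None,fx=5,fy=5,interpolation=cv2.INTER_CUBIC)
y=cv2.resize(b[90:150,240:320],None,fx=5,fy=5,interpolation=cv2.INTER_CUBIC)
z=cv2.resize(a[160:250,165:285],(400,300),interpolation=cv2.INTER_CUBIC)
w=cv2.resize(b[285,300].reshape(1,1,3),(400,300)); w=cv2.resize(b[285:345,340:440],(400,240)); w=cv2.copyMakeBorder(w,0,60,0,0,0)
cv2.imwrite("pics/crop1.png",np.vstack([np.hstack([x,y]),np.hstack([z,w])]))
```

```text
(no output)
```

View pics/crop1.png

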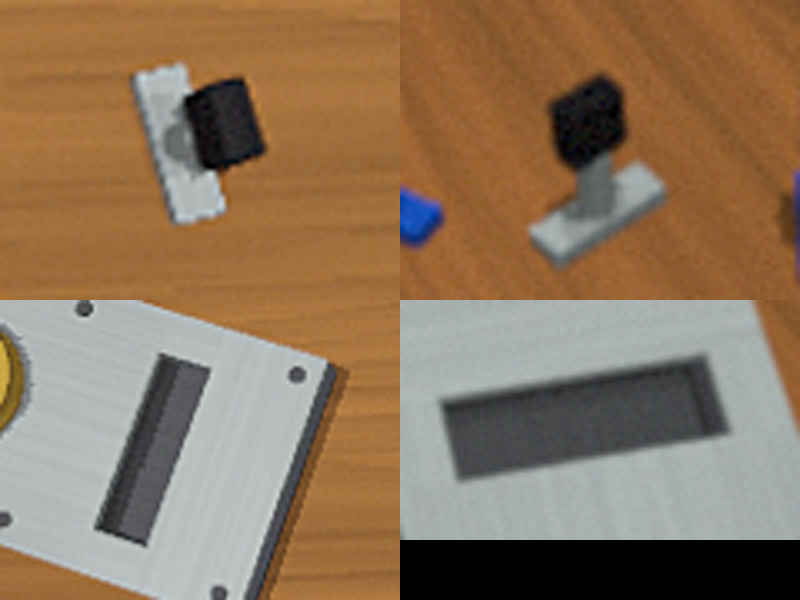

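The crop confirms a long narrow steel foot with a black grip. Its foot-top corners in the crop are about (134,75), (185,65), (225,213) and (175,222). The slot's corners are visible in both views too, so I'll fit both poses from the two cameras.

```bash
cat >> h.py <<'E'
from scipy.optimize import least_squares
def rect(p,L,W,z):
    x,y,a=p; c,s=np.cos(a),np.sin(a)
    q=np.array([[L,W],[L,-W],[-L,-W],[-L,W]])/2
    return np.c_[q@np.array([[c,s],[-s,c]])+[x,y],np.full(4,z)]
def fit(obs,L,W,z):
    # obs list of (cam, 4 corner pix) ; assignment by nearest
    w=np.mean([unproj(c,p,z).mean(0) for c,p in obs],0)
    best=None
    from scipy.optimize import linear_sum_assignment
    for a0 in np.radians([0,45,90,135]):
        def res(p):
            out=[]
            for c,px in obs:
                m=proj(c,rect(p,L,W,z)); D=np.linalg.norm(m[:,None]-np.array(px)[None],axis=2)
                i,j=linear_sum_assignment(D); out.append((m[i]-np.array(px)[j]).ravel())
            return np.concatenate(out)
        r=least_squares(res,[w[0],w[1],a0])
        if best is None or r.cost<best.cost: best=r
    return best
E
python3 - <<'E'
from h import *
t=manip.capture("top");s=manip.capture("scene")
def m(p,sc,o): return (np.array(p,float)+.5)/sc-.5+o
ft=m([(134,75),(185,65),(225,213),(175,222)],5,[410,190])
fs=m([(128,230),(240,163),(267,185),(158,257)],5,[240,90])
st=m([(162,54),(211,69),(147,246),(95,229)],10/3,[165,160])
ss=m([(43,102),(306,55),(331,133),(58,180)],4,[340,285])
for n,o,L,W,z in [("nut",[(t,ft),(s,fs)],.06,.02,.01),("slot",[(t,st),(s,ss)],.11,.034,.034)]:
    for oo in (o,o[:1],o[1:]):
        r=fit(oo,L,W,z); print(n,r.x[:2],np.degrees(r.x[2]),r.cost)
for q,z in [("tnut_mid",.038),("slot",.034),("round_fitting_mid",.038),("square_fitting_mid",.038)]:
    for n,c in (("top",t),("scene",s)):
        print(q,[unproj(c,x["point"],z)[0,:2].round(4).tolist() for x in manip.pinpoint(n,q)])
st=manip.sense();a=np.array(st["tcp_rot"]);print(R.from_quat(a[[1,2,3,0]]).as_matrix().round(3))
# ring position for direction of slot +y
print(unproj(t,[[147,183]],.034))
E
```

```text
nut [ 0.46663165 -0.28871109] 10.678172697020065 1.6247915075180293
nut [ 0.46744975 -0.28926248] 10.22626548589225 0.24277596771563723
nut [ 0.46572267 -0.28795686] 11.377427448084532 0.23624790322921202
slot [0.50592161 0.16353674] 160.3857908676753 5.176677101140459
slot [0.50691277 0.16226352] -19.637934250861907 1.1387770328499551
slot [0.50522227 0.16429672] 160.4298190962277 1.7020792070954343
tnut_mid [[0.3908, -0.234], [0.4733, -0.2894], [0.5498, -0.3407]]
tnut_mid [[0.5521, -0.3537], [0.3878, -0.2362]]
slot [[0.5084, 0.1656]]
slot [[0.5046, 0.1677]]
round_fitting_mid [[0.5944, -0.1855]]
round_fitting_mid [[0.5964, -0.1769]]
square_fitting_mid [[0.4619, -0.1168]]
square_fitting_mid [[0.4612, -0.1135]]
[[-0.     0.9    0.436]
 [ 0.     0.436 -0.9  ]
 [-1.    -0.    -0.   ]]
[[0.55387901 0.29318425 0.034     ]]
```

Fitted T-nut: (0.467, -0.289), yaw 10.7°. Slot: (0.506, 0.164), long axis at -19.6°. I'll hover above the T-nut with the jaws across its grip thickness, so the turn is -15°.

```bash
python3 -m creep '[0,0,-3,4,4,0,0, 0,0,-6,8,8,-1,0, 0,0,-9,12,12.5,-2,0, 0,0,-12,16,17,-4,0, 0,0,-15,20,21,-6,0, 0,0,-15,21.6,22.9,-7,0, 0,0,-15,21.6,22.9,-7,0, 0,0,-15,21.6,22.9,-7,0]' 60
python3 - <<'E'
from h import *
c=manip.capture("wrist");cv2.imwrite("pics/wrist1.png",c["img"])
for yaw,x,y in [(10.7,.4666,-.2887)]:
    print(proj(c,rect((x,y,np.radians(yaw)),.03,.016,.076)),proj(c,rect((x,y,np.radians(yaw)),.06,.02,.01)))
E
```

```text
t: 2.25
tool_pos: [0.4664, -0.2893, 0.1618]
tcp_rot: [0.545, 0.45, 0.545, -0.451]
wrist_force: [-0.1, -0.2, 1.4]
finger_gap: 1.001
[[313.7053703  186.11931961]
 [332.47309389 186.1482587 ]
 [332.1084491  218.61261032]
 [314.07819736 218.58440382]] [[313.96572652 154.91977296]
 [332.84985985 154.9485433 ]
 [332.25567495 207.92079782]
 [314.53277887 207.89321598]]
```

View pics/wrist1.png

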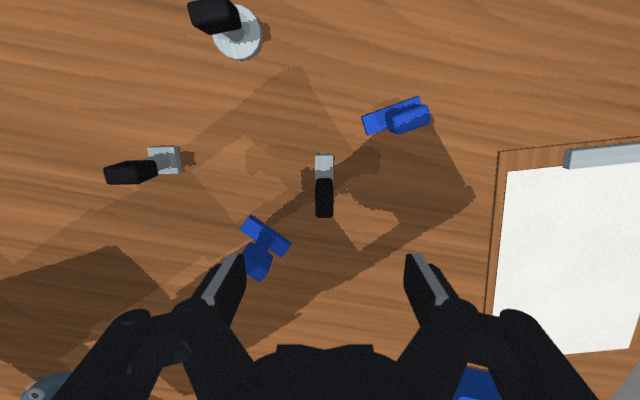

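In the wrist view the T-nut's grip sits at (324,198) with its foot end at (324,155), within about 1 px of the prediction. The nearest blue part, at (260,245), is clear of the descent. Descending and gripping.

```bash
python3 -m creep '[0,0,0,0,0,-4,0, 0,0,0,0,0,-8,0, 0,0,0,0,0,-10.5,0, 0,0,0,0,0,-11.8,0, 0,0,0,0,0,-11.8,0, 0,0,0,0,0,-11.8,1, 0,0,0,0,0,-11.8,1, 0,0,0,0,0,-11.8,1]' 60
python3 -m creep '[0,0,0,0,0,0,1, 0,0,0,0,0,0,1, 0,0,0,0,0,0,1, 0,0,0,0,0,0,1, 0,0,0,0,0,1,1, 0,0,0,0,0,3,1, 0,0,0,0,0,6,1, 0,0,0,0,0,9,1]'
python3 - <<'E'
from h import *
c=manip.capture("wrist");cv2.imwrite("pics/wrist2.png",c["img"])
c=manip.capture("scene");cv2.imwrite("pics/scene2.png",c["img"])
E
```

```text
t: 3.3
tool_pos: [0.467, -0.2889, 0.0441]
tcp_rot: [0.545, 0.45, 0.544, -0.451]
wrist_force: [0.1, -0.1, -0.2]
finger_gap: 0.378
t: 4.3
tool_pos: [0.466, -0.288, 0.1338]
tcp_rot: [0.544, 0.451, 0.546, -0.451]
wrist_force: [-0.7, 0.0, -2.0]
finger_gap: 0.175
```

View pics/wrist2.png

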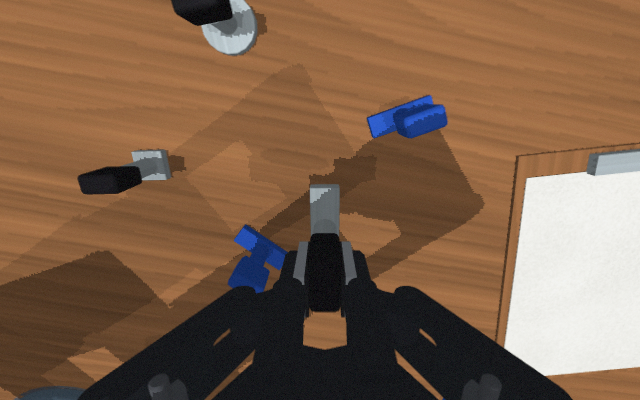

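View pics/scene2.png

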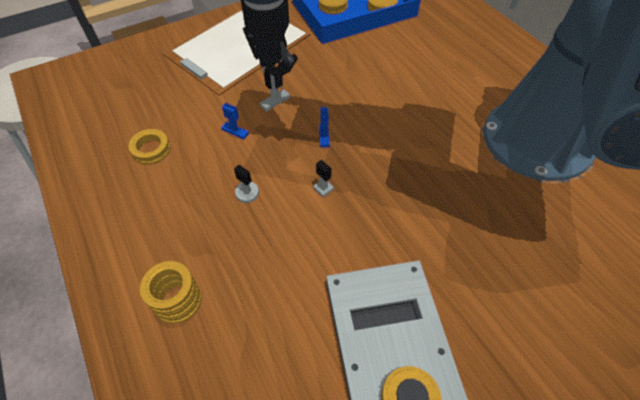

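The wrist view shows the T-nut held between the pads at (325,270), foot tip at (323,190). The scene view shows it off the bench at (275,97) with both bystanders still standing. I'll raise it and carry it to the slot, turning -30.4°.

```bash
python3 -m creep '[0,0,0,0,0,4,1, 0,0,0,0,3,6,1, 0,0,-3,0.5,8,6,1, 0,0,-8,1,13,6,1, 0,0,-13,1.5,18,6,1, 0,0,-18,2,23,6,1, 0,0,-23,2.5,28,6,1, 0,0,-28,3,33,6,1]'
python3 -m creep '[0,0,-2.4,0.6,5,0,1, 0,0,-2.4,0.9,10,0,1, 0,0,-2.4,0.9,12.2,-1,1, 0,0,-2.4,0.9,12.2,-2,1, 0,0,-2.4,0.9,12.2,-4,1, 0,0,-2.4,0.9,12.2,-5,1, 0,0,-2.4,0.9,12.2,-5,1, 0,0,-2.4,0.9,12.2,-5,1]'
python3 - <<'E'
from h import *
for n in ["wrist","top","scene"]:
    c=manip.capture(n);cv2.imwrite(f"pics/{n}3.png",c["img"])
    if n=="wrist":
        print(proj(c,rect((.506,.1635,np.radians(-19.6)),.11,.034,.034)).round(1))
E
```

```text
t: 5.4
tool_pos: [0.4956, 0.0432, 0.1919]
tcp_rot: [-0.418, -0.569, -0.419, 0.57]
wrist_force: [0.7, 0.6, -1.3]
finger_gap: 0.179
t: 6.4
tool_pos: [0.506, 0.163, 0.1438]
tcp_rot: [0.408, 0.578, 0.407, -0.578]
wrist_force: [-0.0, -1.0, -1.0]
finger_gap: 0.179
[[303.7 136.4]
 [341.9 136.3]
 [339.9 246.5]
 [306.4 246.5]]
```

View pics/wrist3.png

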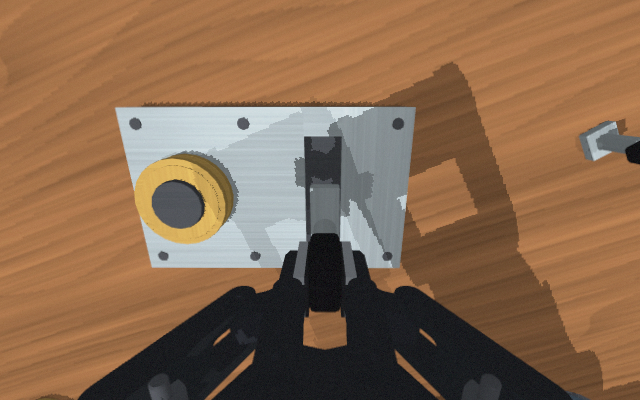

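View pics/scene3.png

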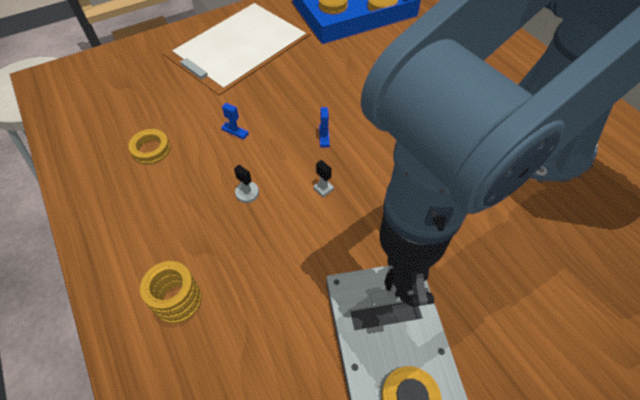

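The slot's far end shows at columns 304–341 in the wrist view, as predicted. The foot (309–338) is centred in it, so I'm lowering to about 3 mm above the floor.

```bash
python3 -m creep '[0,0,0,0,0,-3,1, 0,0,0,0,0,-4.5,1, 0,0,0,0,0,-6,1, 0,0,0,0,0,-7.5,1, 0,0,0,0,0,-8.5,1, 0,0,0,0,0,-9.1,1, 0,0,0,0,0,-9.1,1, 0,0,0,0,0,-9.1,1]'
python3 - <<'E'
from h import *
for n in ["wrist","top"]:
    c=manip.capture(n);cv2.imwrite(f"pics/{n}4.png",c["img"])
print(manip.sense()["moment"])
E
```

```text
t: 7.55
tool_pos: [0.506, 0.1635, 0.0527]
tcp_rot: [0.408, 0.578, 0.408, -0.577]
wrist_force: [0.7, 0.5, -2.6]
finger_gap: 0.178
[ 0.01856258 -0.06444677 -0.01552656]
```

View pics/wrist4.png

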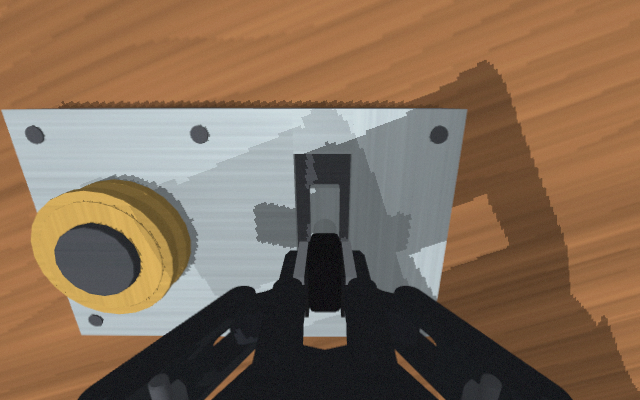

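The foot is inside the slot at (325,205), below the lips, with no contact force. Now the +90° twist.

```bash
python3 -m creep '[0,0,10,0,0,0,1, 0,0,20,0,0,0,1, 0,0,30,0,0,0,1, 0,0,40,0,0,0,1, 0,0,50,0,0,0,1, 0,0,60,0,0,0,1, 0,0,70,0,0,0,1, 0,0,80,0,0,0,1]'
python3 -m creep '[0,0,5,0,0,0,1, 0,0,10,0,0,0,1, 0,0,10,0,0,0,1, 0,0,10,0,0,-0.15,1, 0,0,10,0,0,-0.25,1, 0,0,10,0,0,-0.25,1, 0,0,10,0,0,-0.25,1, 0,0,10,0,0,-0.25,1]'
python3 - <<'E'
from h import *
for n in ["wrist","top"]:
    c=manip.capture(n);cv2.imwrite(f"pics/{n}5.png",c["img"])
s=manip.sense();a=np.array(s["tcp_rot"]);z=R.from_quat(a[[1,2,3,0]]).as_matrix()[:,2];print(s["moment"],np.degrees(np.arctan2(z[1],z[0])))
E
```

```text
t: 8.65
tool_pos: [0.5058, 0.1635, 0.0528]
tcp_rot: [0.685, 0.179, 0.684, -0.178]
wrist_force: [-0.9, -0.6, -2.2]
finger_gap: 0.173
t: 9.65
tool_pos: [0.5056, 0.1634, 0.0499]
tcp_rot: [0.697, 0.12, 0.697, -0.12]
wrist_force: [-0.9, 0.2, -1.4]
finger_gap: 0.181
[-0.08170837  0.06330513  0.0547735 ] -19.574845833249544
```

View pics/wrist5.png

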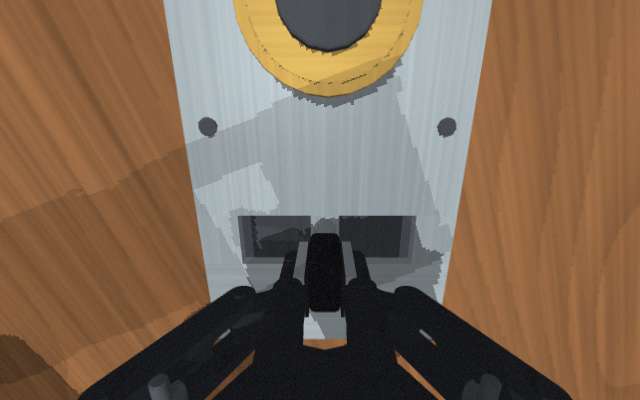

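The foot now lies crosswise at (325,237), running under the lips. It still seems to hang a hair above the floor, so I'll ease down until it touches and then open.

```bash
python3 -m creep '[0,0,0,0,0,-0.04,1, 0,0,0,0,0,-0.08,1, 0,0,0,0,0,-0.08,1, 0,0,0,0,0,-0.08,1, 0,0,0,0,0,-0.08,0.8, 0,0,0,0,0,-0.08,0.7, 0,0,0,0,0,-0.08,0.6, 0,0,0,0,0,-0.08,0.5]'
python3 -m creep '[0,0,0,0,0,0,0.3, 0,0,0,0,0,0,0.2, 0,0,0,0,0,0,0.2, 0,0,0,0,0,2,0.2, 0,0,0,0,0,5,0.2, 0,0,0,0,0,9,0.2, 0,0,0,0,0,13,0.2, 0,0,0,0,0,16,0.2]'
python3 - <<'E'
from h import *
for n in ["wrist","top","scene"]:
    c=manip.capture(n);cv2.imwrite(f"pics/{n}6.png",c["img"])
E
```

```text
t: 10.75
tool_pos: [0.5055, 0.1634, 0.0489]
tcp_rot: [0.697, 0.12, 0.697, -0.12]
wrist_force: [0.1, 0.3, 0.3]
finger_gap: 0.5
t: 11.75
tool_pos: [0.506, 0.1635, 0.211]
tcp_rot: [0.697, 0.12, 0.696, -0.12]
wrist_force: [-0.4, -0.1, -0.9]
finger_gap: 0.799
```

View pics/wrist6.png

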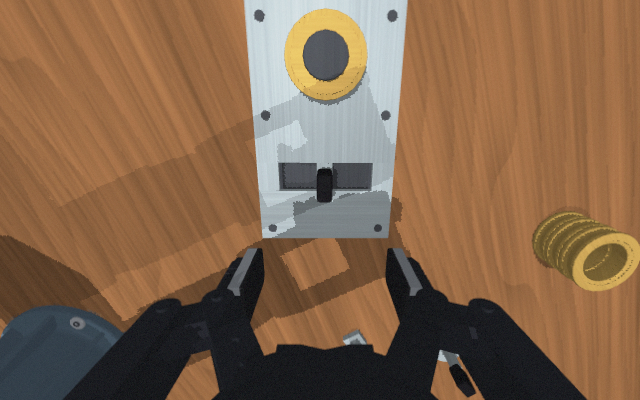

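View pics/scene6.png

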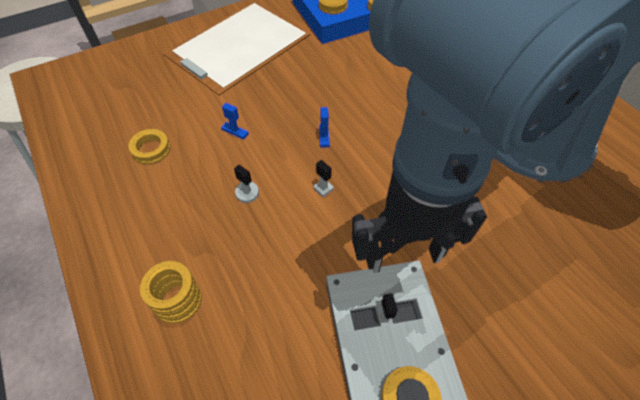

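The T-nut stands upright in the slot, its grip at wrist pixel (325,185) and running crosswise. The gripper is clear and the bystanders at scene pixels (246,183) and (323,177) haven't moved. One numeric check before I hand in.

Run:
```python
from h import *
c=manip.capture("wrist")
print(proj(c,rect((.506,.1635,np.radians(70.4)),.03,.016,.082)).round(1).tolist())
im=cv2.resize(c["img"][150:215,270:380],None,fx=6,fy=6,interpolation=cv2.INTER_CUBIC);cv2.imwrite("pics/crop6.png",im)
s=manip.sense();print(s["t"],s["wrist_force"],abs(np.array(s["qvel"])).max())
print(manip.job_done())
```

```text
[[316.0, 174.9], [332.0, 174.8], [331.8, 203.1], [316.3, 203.1]]
11.95 [-0.21584547 -0.15363556 -0.11602252] 0.029482071148058602
the job is handed in; nothing more can be done
None
```

View pics/crop6.png

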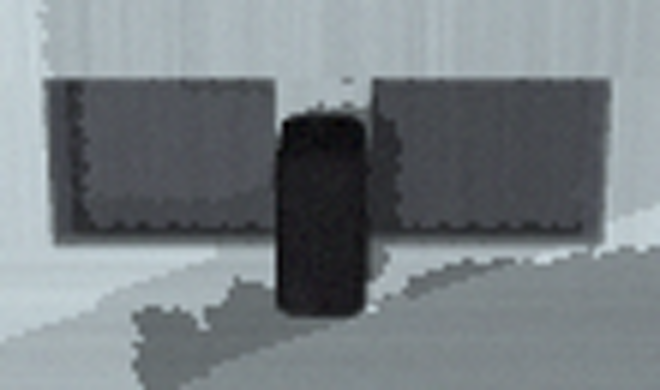

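I picked up the long-footed T-nut and lowered it foot first into the slot. I twisted it +90° about 3 mm above the floor, set it down and let go. The job was handed in at about 12 s of the 40 s allowed.

**Last checks:**
- **Position:** the last wrist crop shows the T-nut upright, its foot crosswise under the lips. The grip outline spans columns 316–331 and rows 169–203. The sides and near end match the prediction for a centred nut on the slot floor to about 1 px. The far end shows about 6 px beyond the predicted top face; I took that to be the grip's side face but did not check it.
- **Robot:** the gripper was open and well above the part, and the wrist force was about 0.3 N.
- **Bystanders:** in the last scene picture the round-footed and square-footed fittings looked unmoved; I did not measure this.

No check failed. The two cameras placed the slot about 2.5 mm apart, and the fit joined the two. The hand-in gave no verdict.

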